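# Lay a customer's order on the serving tray

## Robot

A 6-joint arm with a two-finger parallel gripper is mounted at the origin on the work surface. World frame = base frame: x ahead of the robot, y to its left, z up, the work surface at z = 0. Lengths are in m, angles in rad, forces in N, time in s.
With the tool pointing down it reaches from about 0.35 to 0.975 m from the base axis. Payload 4.9 kg.
Tool frame: the origin (TCP) lies at the very end of the fingers, on their centre line; the grasp point (between the pads) lies 19 mm behind it; x points along the fingers, z is the direction in which the jaws open and shut, and the axes are right-handed (so a half turn about x gives the same grasp; the last joint's range is limited). The gripper opens to 85 mm and grips with 20 to 120 N. Pads are 22 mm wide; open, the fingers measure 114 mm over their backs; the gripper's body (76 mm by 85 mm) begins 54 mm behind the grasp point. The pads swing forward as they close: fully open they stand 13 mm farther back than shut.
Start: joints at [1.131, 0.053, 1.613, -0, 1.476, -0.119], TCP at [0.197, 0.593, 0.231] pointing down, gripper open.
Joint ranges: [-3.01, 3.01], [-1.01, 2.22], [0.06, 2.58], [-1.02, 4.17], [0.09, 2.62], [-3.14, 3.14]. Speed limits (rad/s): [2.57, 2.57, 3.14, 3.14, 3.14, 3.14].

## Interface

Orientations are given as a rotation vector (axis times angle).
In Python, from station import ctrl, imaging gives the robot as it stands. The module is installed in compiled form; this text tells all that it offers.
- The arm moves only by the shell command python3 -m jog 'ROWS' [FORCE]. ROWS is JSON, a list that holds one entry, the list of rows, each a list of 5 numbers: the shift along the tool's x, y, z in m, then the turn about the tool's x in rad, then the closure, from -1 (fully open) to 1 (shut). A call has 1 to 12 rows; each row is the pose to reach, as a shift and turn from the pose measured when the call began, along the tool's axes at that moment; what a row does not reach only later rows make up. A row lasts 1/10 s, in which the tool goes at most 50 mm and 8.59 degrees, less where a joint would pass 70% of its speed; a pose out of reach is approached as far as the arm can. A call with a gripper value outside its range is refused whole. The fingers move at their own pace and stop on an object; FORCE is the grip in N (left out, the last holds). Time passes only in rows, so rows that repeat a pose let the fingers close. It gives the time, the measured TCP pose, the force and the opening at its end, in the units of the state.
- ctrl.get_obs(): the state, without advancing time (a new reading comes with each control period).
- imaging.get_image(name): name is "side" or "top"; returns a dict with "color" (384x512x3 uint8, red, green, blue), "intrinsics" (3x3 intrinsics, pixels), "distortion" ([k1, k2, p1, p2, k3] as OpenCV has them; the pictures are not rectified), "R" (3x3) and "t" (3): a world point X has camera coordinates R X + t. Camera axes: x right, y down, z forward; pixel columns grow to the right and rows downward; lengths in m; the calibration is good to about 2 mm. A picture is of the moment at which its call begins. There is no depth.
- ctrl.finish_job(): hands the job in, once; it reports no verdict.
The state is a dict: "t": time; "q": joint angles; "dq": joint speeds; "effort": joint torques, N m; "tool_pos": TCP position; "tool_rot": TCP orientation; "contact_force": force on the tool from outside, world axes, zero at the start; "wrist_torque": the same for the moment, N m; "opening": finger opening in m.
Only numpy, scipy, OpenCV 4.12 (cv2) and the standard library are available. Lean on these libraries where they do the work, as an engineer would, in place of code of your own. Each camera call takes 0.05 s, during which the arm holds its last target.

## Task

Lay the order on the tray: set the cork coaster midway between the sugar bowl and the coffee pot, and stand the red cup upright on the middle of the coaster. Put the walnut square flat on the tray midway between the coaster and the sugar bowl, and lay the pistachio finger straight behind the coaster (on the side away from the robot), in the middle of the gap between the coaster and the tray's back rim and parallel to that rim. Let go of everything and leave all the other things where they are.

Things in the scene. Friction and masses are not known exactly. Their poses are not given: they have to be found in the camera images.
- tray: The fixed flat aluminium serving tray, 260 mm (its x) by 380 mm (its y), lying flat on the counter, turned a little. Floor 4 mm thick, rim 6 mm wide rising to 12 mm above the counter all round. Origin: centre of its underside. Its +x axis points away from the robot to its back rim (a long rim, whose inner face is 124 mm from the centre); its y runs along the long rims. It does not move.
- sugar_bowl: Round white lidded sugar bowl with a blue band, 60 mm across, 50 mm high to the top of its little knob, standing loose (0.3 kg) on the tray floor on the tray's middle line (tray x = 0), 135 mm from the tray's centre, at either end. Origin: centre of its underside, z up.
- coffee_pot: Open copper coffee pot, 60 mm across the foot, 48 mm high, with a long dark wooden handle rising to 68 mm that reaches 126 mm from its axis towards the front of the tray. It stands loose (0.35 kg) on the tray's middle line, 135 mm from the tray's centre, at the end opposite the sugar bowl. Origin: centre of its underside, z up.
- coaster: Loose round cork coaster, 58 mm across, 14 mm thick, with a thin dark circle on top; lies flat on the counter at the start. Origin: centre of its underside, z up. 30 g.
- cup: Loose red handle-less cup, open at the top, straight-sided, 56 mm across, 50 mm high, wall 3 mm, foot 48 mm across; upright on the counter at the start. Origin: centre of its underside, z up. 0.11 kg.
- walnut_square: Loose square golden pastry with brown walnut crumbs on top, 42 x 42 mm, 30 mm high, rigid. Origin: centre of its underside, x and y along its sides, z up. 45 g.
- pistachio_finger: Loose golden oblong pastry with a green pistachio line along its top, 66 mm long (its x), 28 mm wide (its y), 26 mm high, rigid. Origin: centre of its underside, z up. 45 g.
- choc_square: Bystander: dark chocolate-brown square pastry with pale crumbs, 42 x 42 x 30 mm. Not part of the order, stays where it is. Origin: centre of its underside.
- tray_clip: Bystander: grey-green metal tray clip, a bent bracket about 58 x 36 mm and 42 mm high, standing on the counter. Stays where it is. Origin: centre of its foot plate's underside (its upper lip reaches 38 mm out along its x).
- nut_jar: Bystander: closed jar of green nuts with a white cap, 64 mm across, 75 mm high, standing beyond the tray. Stays where it is. Origin: centre of its underside.
There are look-alikes about, which are no part of the job. Leave any purple look-alike of the sugar_bowl alone.

How it is judged:
At the end, for the whole second after the job is handed in: Released, at rest, flat: coaster within 13 mm of the bowl-pot midpoint (tray centre); cup within 10 mm of its centre; walnut square 13 mm off the line, 67.5 +-13 mm from bowl and tray centre; finger 76.5 +-13 mm behind the centre, 14 mm sideways, 0.25 rad of parallel to the back rim (horizontal distance between coaster and tray below 0.013 m and z of each of coaster, walnut_square, pistachio_finger in the frame of tray below 0.008 m and angle between each of coaster, cup, walnut_square, pistachio_finger's own z axis and vertical below 0.1 rad and horizontal distance between cup and coaster below 0.01 m and z of cup in the frame of tray between 0.015 and 0.022 m and x of walnut_square in the frame of tray between -0.013 and 0.013 m and horizontal distance between walnut_square and sugar_bowl between 0.0545 and 0.0805 m and horizontal distance between walnut_square and tray between 0.0545 and 0.0805 m and x of pistachio_finger in the frame of tray between 0.0635 and 0.0895 m and y of pistachio_finger in the frame of tray between -0.014 and 0.014 m and angle between the x axis of pistachio_finger and the y axis of tray, either way round below 0.25 rad and linear speed of each of coaster, cup, walnut_square, pistachio_finger below 0.02 m/s); the robot touches nothing.
It fails at once if the sugar bowl is shifted by more than 12 mm or tipped (distance of sugar_bowl from where it was at the start of the episode above 0.012 m or angle between sugar_bowl's own z axis and vertical above 0.3 rad).
It fails at once if the coffee pot is shifted by more than 12 mm or tipped (distance of coffee_pot from where it was at the start of the episode above 0.012 m or angle between coffee_pot's own z axis and vertical above 0.3 rad).
It fails at once if the chocolate square is shifted by more than 12 mm or tipped (distance of choc_square from where it was at the start of the episode above 0.012 m or angle between choc_square's own z axis and vertical above 0.3 rad).
It fails at once if the tray clip is shifted by more than 12 mm or tipped (distance of tray_clip from where it was at the start of the episode above 0.012 m or angle between tray_clip's own z axis and vertical above 0.3 rad).
It fails at once if the nut jar is shifted by more than 12 mm or tipped (distance of nut_jar from where it was at the start of the episode above 0.012 m or angle between nut_jar's own z axis and vertical above 0.3 rad).
It also fails if it takes over 99 s, if anything falls off the work surface, if the arm or the gripper's body presses on something with over 40 N, if the wrist force passes 120 N, or if a joint passes its speed limit or range.

## Working session

There is one attempt and no reset: what is moved stays moved. The work goes in short steps, Python scripts to look and compute and a shell command to move; the robot and the scene stay as the last step left them, time stands still between calls to the robot, and variables do not carry over. Pictures are saved under pics/ and viewed, and the job is handed in when it is done.

```bash
mkdir -p pics; ls; python3 - <<'E'
from station import ctrl, imaging
import cv2
for n in("top","side"):
    d=imaging.get_image(n); cv2.imwrite(f"pics/{n}0.png",cv2.resize(d["color"][:,:,::-1],(800,600),interpolation=cv2.INTER_CUBIC))
    print(n,d["intrinsics"],d["distortion"],d["R"],d["t"])
print(ctrl.get_obs())
E
```

```text
pics
top [[352.34668311   0.         252.0155821 ]
 [  0.         352.34668311 189.80208764]
 [  0.           0.           1.        ]] [-0.09389822  0.          0.          0.          0.        ] [[-6.98908148e-03 -9.99974021e-01 -1.76339154e-03]
 [-9.80674333e-01  7.19896894e-03 -1.95514775e-01]
 [ 1.95522390e-01  3.62844128e-04 -9.80699171e-01]] [0.02248179 0.55285214 0.95946724]
side [[416.10408158   0.         261.21015325]
 [  0.         416.10408158 188.70940347]
 [  0.           0.           1.        ]] [-0.12695182  0.          0.          0.          0.        ] [[-0.97791246 -0.20822979 -0.01809904]
 [-0.11628053  0.61395011 -0.78073305]
 [ 0.17368379 -0.76138401 -0.62460253]] [0.54208913 0.10059598 1.22609168]
{'t': 0.1, 'q': array([ 1.13098802e+00,  5.32834927e-02,  1.61415067e+00,  4.85990312e-06,
        1.47602780e+00, -1.18970289e-01]), 'dq': array([-0.00070367, -0.0011828 , -0.00025425,  0.00102494, -0.00265511,
        0.00197943]), 'effort': array([ 6.01019456e-04, -3.94909286e+01, -3.71361208e+01, -1.77637003e-04,
        3.92885602e-03,  6.14706119e-05]), 'tool_pos': array([0.1968382 , 0.5925957 , 0.23019413]), 'tool_rot': array([-0.97066366,  1.34575108,  0.9691687 ]), 'contact_force': array([-0.32735002,  0.18669457,  0.40474376]), 'wrist_torque': array([-0.0043753 , -0.04150498,  0.01661416]), 'opening': 0.0855443581433681}
```

View pics/top0.png

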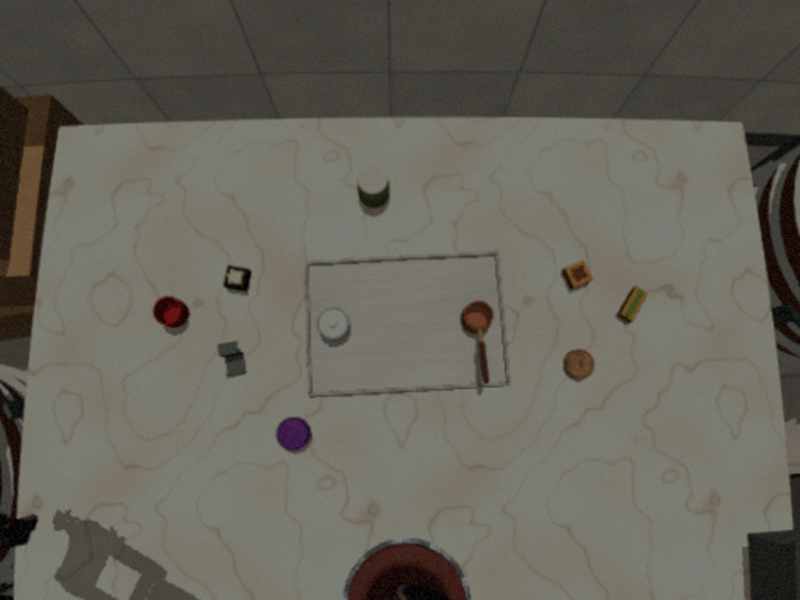

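View pics/side0.png

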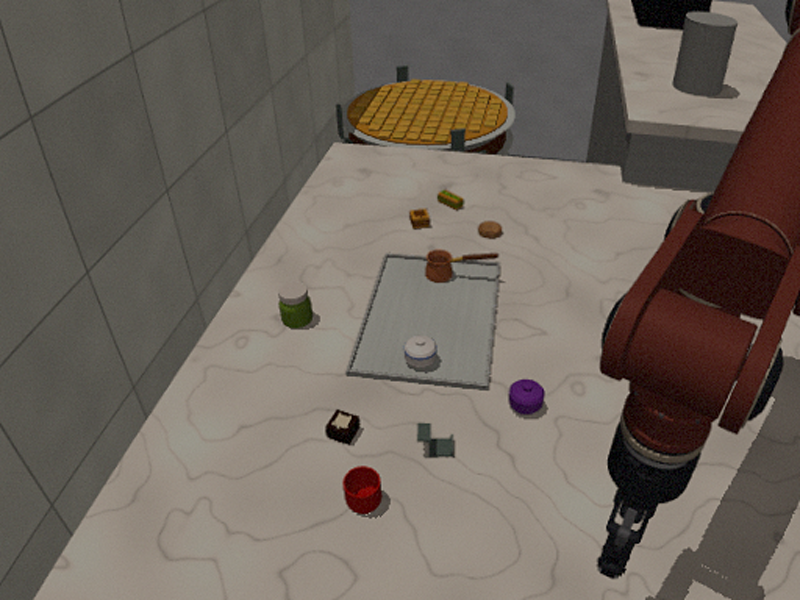

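The top view shows the tray in the centre, with the white bowl at (333,325) and the copper pot at (477,318). The coaster is at (578,364), walnut at (578,274), finger at (631,304) and cup at (171,312). The bystanders are choc at (237,278), clip at (232,358), the purple look-alike at (293,434) and the jar at (373,192).

Possible mix-ups:
- Walnut (578,274) vs choc (237,278): I choose the golden one.
- White bowl (333,325) vs purple (293,434): I choose the white one.
- Coaster (578,364), cup (171,312) and finger (631,304) have no rivals.

Next, close crops.

```bash
cat > h.py <<'E'
import numpy as np, cv2
from station import ctrl, imaging
from scipy.spatial.transform import Rotation as Ro
def p2w(d,uv,z):
    uv=np.atleast_2d(np.array(uv,float))
    n=cv2.undistortPoints(uv.reshape(-1,1,2),d["intrinsics"],np.array(d["distortion"])).reshape(-1,2)
    r=np.c_[n,np.ones(len(n))]@d["R"]; c=-d["R"].T@d["t"]
    s=(z-c[2])/r[:,2]; return c+r*s[:,None]
def w2p(d,X):
    return cv2.projectPoints(np.atleast_2d(np.array(X,float)),cv2.Rodrigues(d["R"])[0],d["t"],d["intrinsics"],np.array(d["distortion"]))[0].reshape(-1,2)
def crop(d,x0,y0,x1,y1,fn,k=5):
    a=np.clip(d["color"][y0:y1,x0:x1,::-1].astype(float)*1.5,0,255).astype(np.uint8)
    cv2.imwrite(fn,cv2.resize(a,None,fx=k,fy=k,interpolation=cv2.INTER_NEAREST))
E
python3 - <<'E'
from h import *
d=imaging.get_image("top"); np.save("top0.npy",d,allow_pickle=True)
s=imaging.get_image("side"); np.save("side0.npy",s,allow_pickle=True)
crop(d,350,155,430,255,"pics/cr.png",6); crop(d,90,155,170,255,"pics/cl.png",6)
crop(d,185,150,335,260,"pics/ct.png",5)
crop(s,255,110,330,160,"pics/sr.png",8)
E
```

```text
(no output)
```

View pics/cr.png

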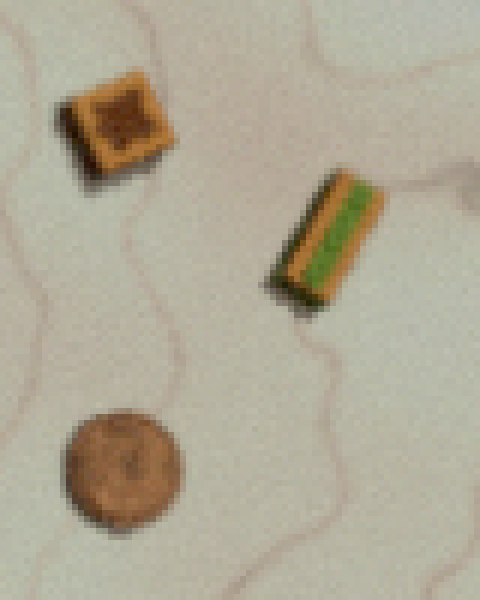

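View pics/cl.png

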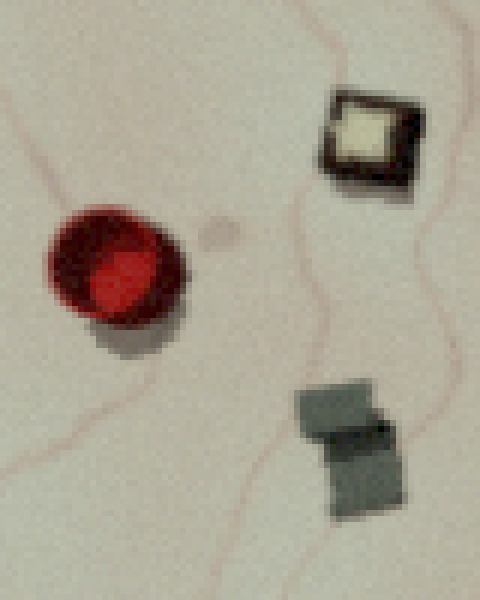

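View pics/ct.png

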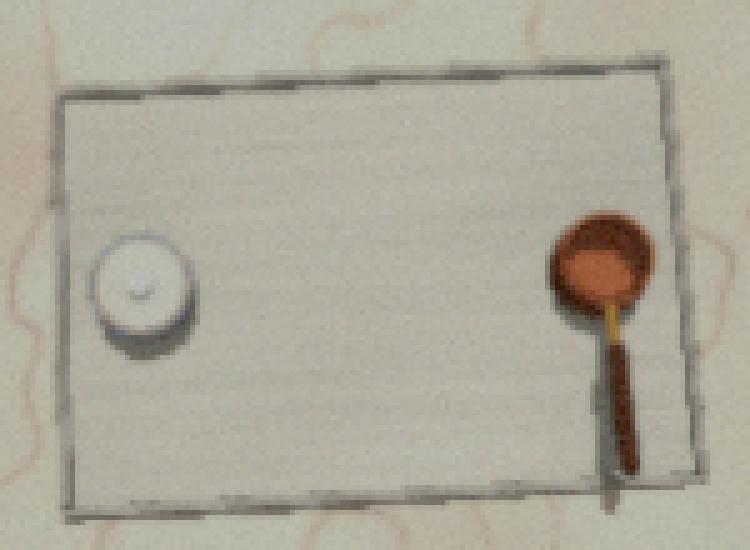

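View pics/sr.png

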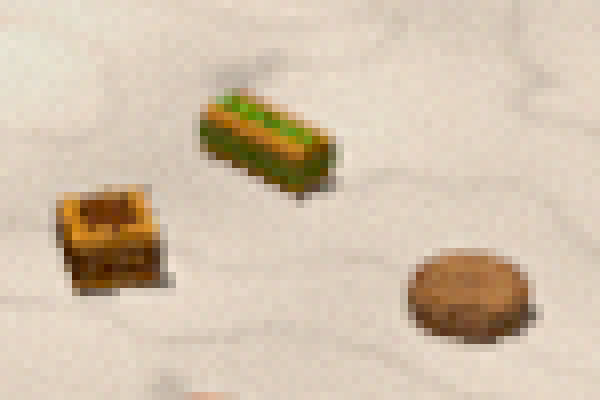

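```bash
cat > est.py <<'E'
from h import *
d=np.load("top0.npy",allow_pickle=True).item(); s=np.load("side0.npy",allow_pickle=True).item()
def C(pts,ox,oy,k): return np.array(pts,float)/k+[ox-.5,oy-.5]
P=lambda *a: p2w(d,*a)[:,:2]
t=P(C([(57,93),(664,58),(706,480),(68,520)],185,150,5),.012)
print("tray",t.round(4),[np.linalg.norm(t[i]-t[(i+1)%4]).round(4) for i in range(4)],t.mean(0))
w=P(C([(80,100),(143,72),(175,138),(107,174)],350,155,6),.03)
print("wal",w.mean(0),[np.linalg.norm(w[i]-w[(i+1)%4]).round(4) for i in range(4)])
f=P(C([(343,172),(385,192),(329,305),(285,275)],350,155,6),.026)
print("fin",f.mean(0),[np.linalg.norm(f[i]-f[(i+1)%4]).round(4) for i in range(4)])
print("coa",P(C([(125,465)],350,155,6),.014))
cu=P(C([(50,255),(185,260),(108,205)],90,155,6),.05);print("cup",cu)
print("cups",)
print("bowl",P(C([(141,285)],185,150,5),.044),"pot",P(C([(603,263)],185,150,5),.052))
print("choc",P(C([(372,138)],90,155,6),.03),"clip",P(C([(350,450)],90,155,6),.0))
print("cam",-d["R"].T@d["t"],-s["R"].T@s["t"])
E
python3 est.py
```

```text
tray [[ 0.6302  0.1891]
 [ 0.6496 -0.182 ]
 [ 0.3937 -0.196 ]
 [ 0.3735  0.1769]] [np.float64(0.3716), np.float64(0.2563), np.float64(0.3734), np.float64(0.257)] [ 0.51174169 -0.00299025]
wal [ 0.6017617  -0.33816057] [np.float64(0.0364), np.float64(0.0369), np.float64(0.0405), np.float64(0.0396)]
fin [ 0.54312526 -0.44282382] [np.float64(0.0235), np.float64(0.0669), np.float64(0.0263), np.float64(0.0629)]
coa [[ 0.43119344 -0.33069622]]
cup [[0.53568527 0.47143472]
 [0.53282859 0.40312554]
 [0.56044471 0.44385819]]
cups
bowl [[0.50680674 0.13232931]] pot [[ 0.5163927  -0.13364044]]
choc [[0.59768295 0.31932122]] clip [[0.44478348 0.33182208]]
cam [0.3547277  0.01815311 1.04907913] [0.32886082 0.9846448  0.85416987]
```

```bash
cat > ov.py <<'E'
from est import *
def box(x,y,yaw,a,b,h,z0=0):
    c,s_=np.cos(yaw),np.sin(yaw);o=[]
    for z in(z0,z0+h):
        o.append([[x+c*u-s_*v,y+s_*u+c*v,z] for u,v in((a/2,b/2),(-a/2,b/2),(-a/2,-b/2),(a/2,-b/2))])
    return o
def circ(x,y,r,zs):
    th=np.linspace(0,2*np.pi,40); return [[[x+r*np.cos(t),y+r*np.sin(t),z] for t in th] for z in zs]
def draw(img,loops,x0,y0,x1,y1,k,fn):
    a=np.clip(img["color"][y0:y1,x0:x1,::-1].astype(float)*1.5,0,255).astype(np.uint8)
    a=cv2.resize(a,None,fx=k,fy=k,interpolation=cv2.INTER_NEAREST)
    for L in loops:
        p=(w2p(img,L)+.5-[x0,y0])*k
        cv2.polylines(a,[p.round().astype(np.int32)],True,(255,255,0),1)
    cv2.imwrite(fn,a)
    return a
E
cat > fit.py <<'E'
from ov import *
from scipy.optimize import minimize
# silhouette fit, both views, IoU of saturated-colour mask vs projected hull
def mask(img,c,r=22):
    hsv=cv2.cvtColor(img["color"],cv2.COLOR_RGB2HSV); m=((hsv[...,1]>95)).astype(np.uint8)
    z=np.zeros_like(m); cv2.circle(z,tuple(int(v) for v in c),r,1,-1); return m&z
def fit(loopf,p0,h):
    K=8
    Ms=[]
    for img in(d,s):
        c=w2p(img,[[p0[0],p0[1],h/2]])[0]; m=mask(img,c)
        x0,y0=(c-26).astype(int); m=m[y0:y0+52,x0:x0+52]
        Ms.append((img,cv2.resize(m,None,fx=K,fy=K,interpolation=cv2.INTER_LINEAR),x0,y0))
    def ious(p):
        o=[]
        for img,m,x0,y0 in Ms:
            pts=np.concatenate([np.array(L) for L in loopf(p)])
            q=((w2p(img,pts)+.5-[x0,y0])*K).astype(np.int32)
            z=np.zeros_like(m); cv2.fillConvexPoly(z,cv2.convexHull(q),1)
            o.append((z&m).sum()/max((z|m).sum(),1))
        return o
    r=minimize(lambda p:-sum(ious(p)),p0,method="Nelder-Mead",options=dict(initial_simplex=[p0]+[np.array(p0)+np.eye(len(p0))[i]*(.008 if i<2 else .15) for i in range(len(p0))],xatol=1e-4,fatol=1e-4))
    return r.x,ious(r.x)
if __name__=="__main__":
    R={}
    R["wal"]=fit(lambda p:box(*p,.042,.042,.03),[.6018,-.338,.4],.03)
    R["fin"]=fit(lambda p:box(*p,.066,.028,.026),[.543,-.443,-.45],.026)
    R["coa"]=fit(lambda p:circ(*p,.029,(0,.014)),[.431,-.331],.014)
    R["cup"]=fit(lambda p:circ(*p,.028,(.004,.05))+circ(*p,.024,(0,)),[.53,.44],.05)
    for k,v in R.items(): print(k,v)
    L=[*box(*R["wal"][0],.042,.042,.03),*box(*R["fin"][0],.066,.028,.026),*circ(*R["coa"][0],.029,(0,.014)),*circ(*R["cup"][0],.028,(0,.05)),
      *box(.5117,-.003,.0515,.26,.38,.012),*circ(.5117-.135*.0515,-.003+.1348,.03,(.004,)),*circ(.5117+.135*.0515,-.003-.1348,.03,(.004,))]
    a=draw(d,L,350,155,430,255,4,"pics/a.png");b=draw(d,L,90,155,170,255,4,"pics/a.png");c=draw(s,L,255,110,330,160,5,"pics/a.png");e=draw(s,L,200,290,275,340,5,"pics/a.png")
    z=np.zeros((520,720,3),np.uint8); z[:400,:320]=a; z[:400,320:640]=b; cv2.imwrite("pics/o1.png",z[:400,:640]); cv2.imwrite("pics/o2.png",np.vstack([c,e]))
    draw(d,L,185,150,335,260,5,"pics/o3.png"); draw(s,L,215,155,330,255,6,"pics/o4.png")
E
python3 fit.py | tail -4; python3 -c "
from h import *;o=ctrl.get_obs();print(Ro.from_rotvec(o['tool_rot']).as_matrix().round(3))"
```

```text
wal (array([ 0.60066957, -0.33731013,  0.40314822]), [np.float64(0.850065432791176), np.float64(0.6950498258122012)])
fin (array([ 0.54185004, -0.44445263, -0.62932962]), [np.float64(0.8192742833694824), np.float64(0.6080312984424596)])
coa (array([ 0.42844082, -0.33021716]), [np.float64(0.8489460796082009), np.float64(0.6284581967837817)])
cup (array([0.53079572, 0.44470944]), [np.float64(0.8710360252416327), np.float64(0.9271664766248575)])
[[-0.001 -0.949  0.315]
 [-0.001  0.315  0.949]
 [-1.     0.    -0.001]]
```

View pics/o1.png

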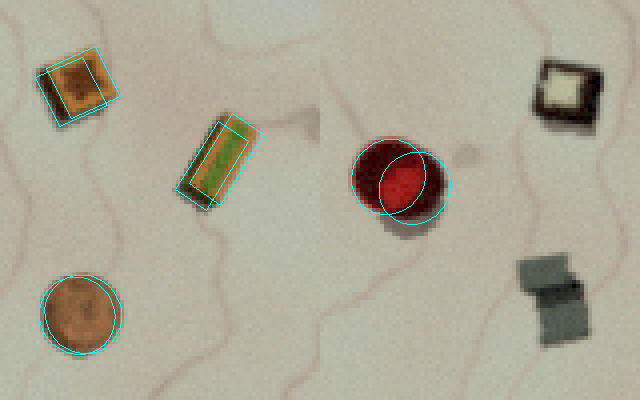

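View pics/o2.png

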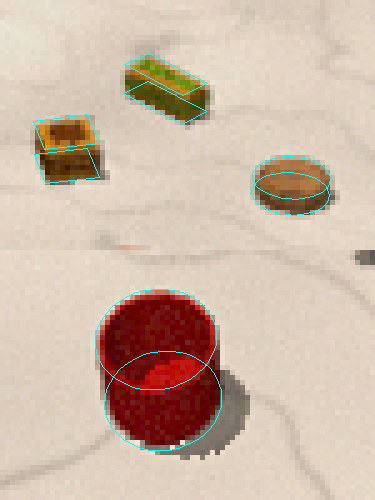

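View pics/o3.png

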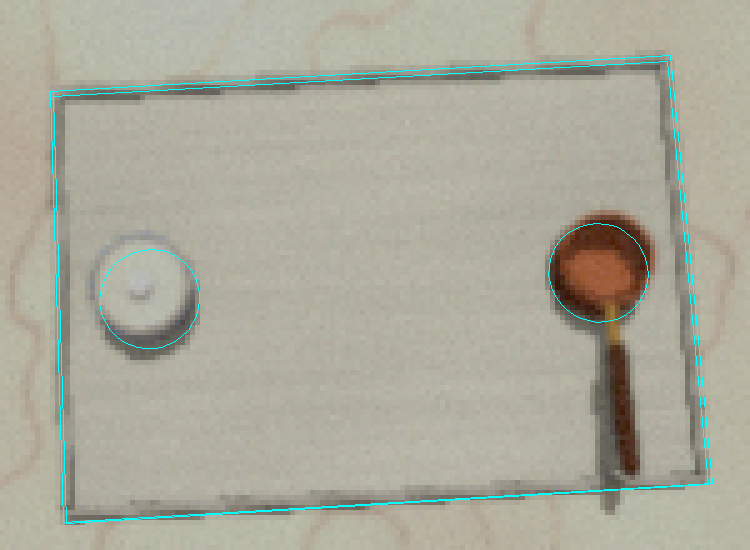

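View pics/o4.png

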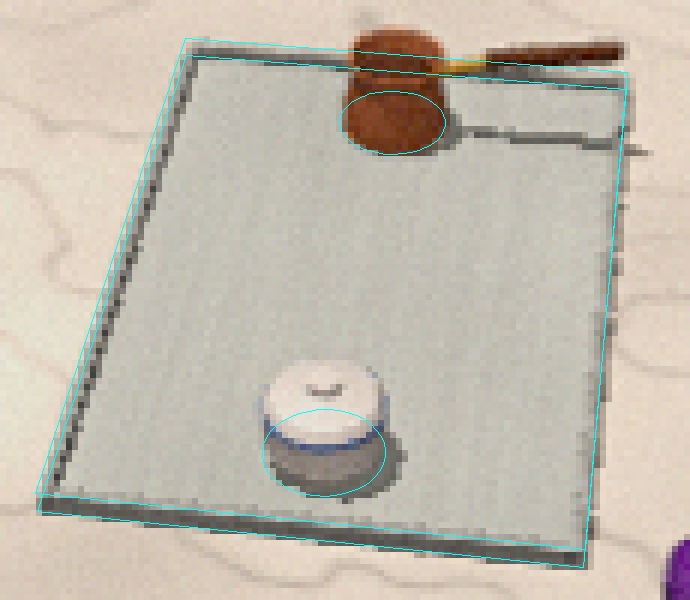

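Both overlays match within about 1 px. The cup is at (.531,.445), coaster (.4305,-.3305), walnut (.601,-.337) with yaw about 0.42, and finger (.543,-.443) with yaw about -0.5. The tray centre is about (.5105,-.0025) with yaw 0.051. All sizes and reaches agree with the description. I start with the coaster.

```bash
cat > go.py <<'E'
import sys
from h import *
def go(x,y,z,yaw):
    o=ctrl.get_obs(); R=Ro.from_rotvec(o["tool_rot"]).as_matrix()
    cy=np.arctan2(R[1,2],R[0,2]); t=(cy-yaw+np.pi)%(2*np.pi)-np.pi
    print("shift",(R.T@(np.array([x,y,z])-o["tool_pos"])).round(4),"turn",round(t,4),"| now",o["tool_pos"].round(4),"yaw",round(cy,3),"q1,q6",o["q"][[0,5]].round(2),"t",round(o["t"],2),"F",o["contact_force"].round(1),"op",round(o["opening"],4))
if __name__=="__main__": go(*map(float,sys.argv[1:]))
E
python3 go.py .5 .1 .2 .051
```

```text
shift [ 0.0309 -0.443  -0.372 ] turn 1.199 | now [0.1969 0.5927 0.2305] yaw 1.25 q1,q6 [ 1.13 -0.12] t 0.2 F [-0.1 -0.   0. ] op 0.0854
```

```bash
python3 -m jog '[[[0.03,-0.443,-0.372,1.2,-1],[0.03,-0.443,-0.372,1.2,-1],[0.03,-0.443,-0.372,1.2,-1],[0.03,-0.443,-0.372,1.2,-1],[0.03,-0.443,-0.372,1.2,-1],[0.03,-0.443,-0.372,1.2,-1],[0.03,-0.443,-0.372,1.2,-1],[0.03,-0.443,-0.372,1.2,-1],[0.03,-0.443,-0.372,1.2,-1],[0.03,-0.443,-0.372,1.2,-1],[0.03,-0.443,-0.372,1.2,-1],[0.03,-0.443,-0.372,1.2,-1]]]' 40; python3 go.py .4305 -.3305 .1 .051
```

```text
t: 1.4
tool_pos: [0.5011, 0.097, 0.2007]
tool_rot: [-0.038, 1.571, 0.036]
contact_force: [-0.5, 0.9, -0.1]
opening: 0.0858
shift [ 0.1015 -0.4235 -0.0906] turn -0.0038 | now [0.5011 0.097  0.2007] yaw 0.047 q1,q6 [ 0.05 -0.  ] t 1.4 F [-0.5  0.9 -0.1] op 0.0858
```

```bash
python3 -m jog '[[[0.03,-0.4235,-0.0905,0,-1],[0.03,-0.4235,-0.0905,0,-1],[0.03,-0.4235,-0.0905,0,-1],[0.03,-0.4235,-0.0905,0,-1],[0.03,-0.4235,-0.0905,0,-1],[0.03,-0.4235,-0.0905,0,-1],[0.06,-0.4235,-0.0905,0,-1],[0.1,-0.4235,-0.0905,0,-1],[0.13,-0.4235,-0.0905,0,-1],[0.14,-0.4235,-0.0905,0,-1],[0.14,-0.4235,-0.0905,0,-1],[0.14,-0.4235,-0.0905,0,-1]]]'; python3 go.py .4305 -.3305 .012 .051; python3 - <<'E'
from h import *
for n in("side","top"):
    d=imaging.get_image(n); c=w2p(d,[[.4305,-.3305,.03]])[0].astype(int)
    crop(d,c[0]-45,max(c[1]-45,0),c[0]+45,c[1]+45,f"pics/{n}1.png",6)
E
```

```text
t: 2.6
tool_pos: [0.4301, -0.33, 0.0609]
tool_rot: [-0.036, 1.572, 0.037]
contact_force: [0.4, -0.2, 0.3]
opening: 0.0855
shift [ 0.0489 -0.0005  0.0005] turn -0.0046 | now [ 0.4301 -0.33    0.0609] yaw 0.046 q1,q6 [-0.79 -0.84] t 2.6 F [ 0.4 -0.2  0.3] op 0.0855
```

View pics/side1.png

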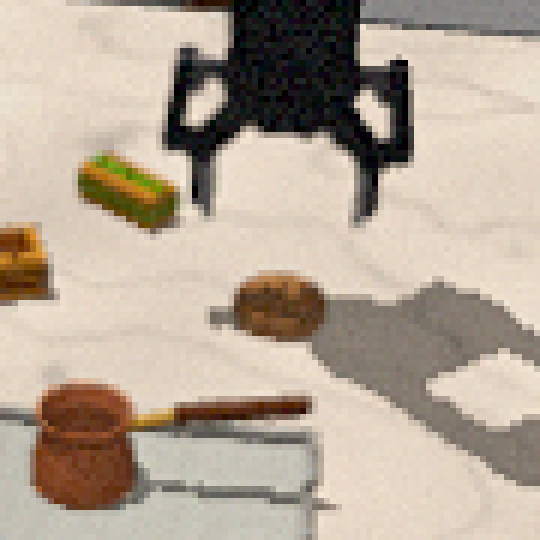

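View pics/top1.png

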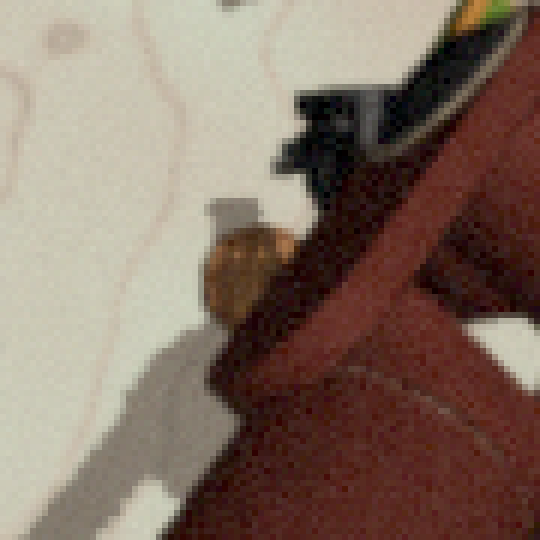

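Side crop: the open fingers straddle the coaster (280,305), tips at (207,210) and (362,215). The arm hides part of the top view. Descending.

```bash
python3 -m jog '[[[0.025,0,0,0,-0.6],[0.045,0,0,0,-0.6],[0.055,0,0,0,-0.6],[0.055,0,0,0,-0.6],[0.055,0,0,0,-0.6]]]'; python3 go.py .4305 -.3305 .0 .051; python3 - <<'E'
from h import *
for n in("side",):
    d=imaging.get_image(n); c=w2p(d,[[.4305,-.3305,.03]])[0].astype(int)
    crop(d,c[0]-45,max(c[1]-45,0),c[0]+45,c[1]+45,f"pics/{n}2.png",6)
E
```

```text
t: 3.2
tool_pos: [0.4329, -0.3313, 0.0101]
tool_rot: [-0.043, 1.567, 0.034]
contact_force: [0.5, 0.3, 1.0]
opening: 0.0684
shift [ 0.0101  0.001  -0.0024] turn -0.0022 | now [ 0.4329 -0.3313  0.0101] yaw 0.049 q1,q6 [-0.79 -0.84] t 3.2 F [0.5 0.3 1. ] op 0.0684
```

View pics/side2.png

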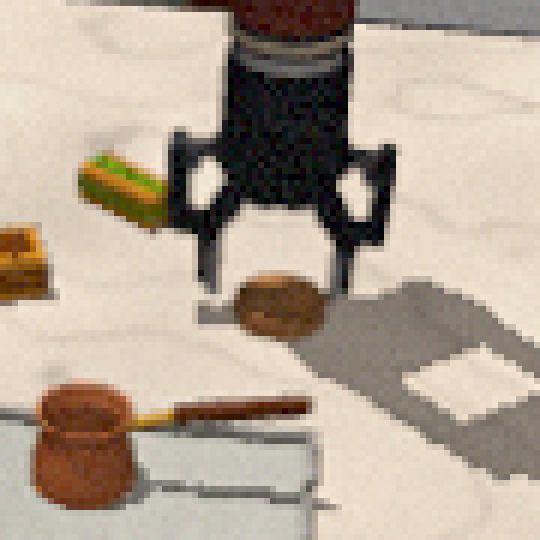

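```bash
python3 -m jog '[[[0.011,0.001,-0.002,0,-0.6],[0.011,0.001,-0.002,0,-0.6],[0.011,0.001,-0.002,0,-0.3],[0.011,0.001,-0.002,0,0],[0.011,0.001,-0.002,0,0],[0.011,0.001,-0.002,0,0],[0.011,0.001,-0.002,0,0]]]'; python3 go.py .4305 -.3305 .0 .051; python3 - <<'E'
from h import *
for n in("side",):
    d=imaging.get_image(n); c=w2p(d,[[.4305,-.3305,.03]])[0].astype(int)
    crop(d,c[0]-25,max(c[1]-25,0),c[0]+25,c[1]+25,f"pics/{n}3.png",10)
E
```

```text
t: 3.95
tool_pos: [0.4312, -0.331, -0.0004]
tool_rot: [-0.043, 1.566, 0.033]
contact_force: [-0.8, -0.6, 1.5]
opening: 0.056
shift [-0.0005  0.0005 -0.0007] turn -0.0024 | now [ 4.312e-01 -3.310e-01 -4.000e-04] yaw 0.049 q1,q6 [-0.79 -0.84] t 3.95 F [-0.8 -0.6  1.5] op 0.056
```

View pics/side3.png

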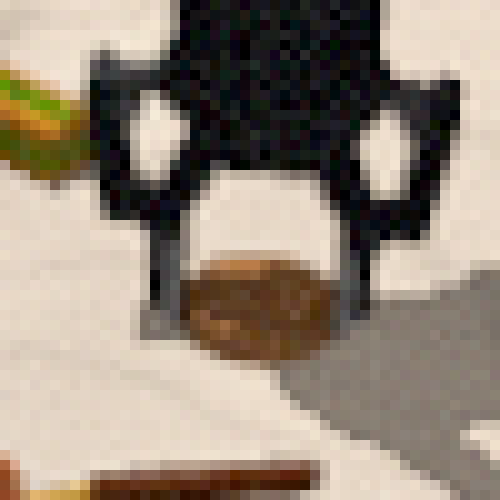

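Gripped at 56 mm with the fingers on the rim at about (165,310) and (345,310). Lifting, then checking.

```bash
python3 -m jog '[[[-0.03,0,0,0,0],[-0.06,0,0,0,0],[-0.1,0,0,0,0],[-0.14,0,0,0,0],[-0.14,0,0,0,0],[-0.14,0,0,0,0]]]'; python3 go.py .5105 -.0025 .12 .051;  python3 - <<'E'
from h import *
for n in("side",):
    d=imaging.get_image(n); c=w2p(d,[[.4305,-.3305,.15]])[0].astype(int)
    crop(d,c[0]-45,max(c[1]-45,0),c[0]+45,c[1]+45,f"pics/{n}4.png",6)
E
```

```text
t: 4.6
tool_pos: [0.4311, -0.3306, 0.1407]
tool_rot: [-0.045, 1.564, 0.032]
contact_force: [0.6, 0.8, -1.8]
opening: 0.0561
shift [0.0186 0.324  0.0951] turn -0.0024 | now [ 0.4311 -0.3306  0.1407] yaw 0.049 q1,q6 [-0.79 -0.84] t 4.6 F [ 0.6  0.8 -1.8] op 0.0561
```

View pics/side4.png

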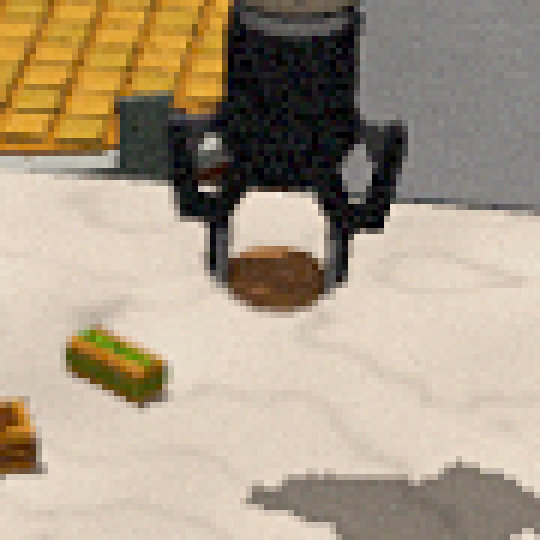

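```bash
python3 -m jog '[[[-0.01,0.324,0.095,0,0],[-0.01,0.324,0.095,0,0],[-0.01,0.324,0.095,0,0],[-0.01,0.324,0.095,0,0],[-0.01,0.324,0.095,0,0],[-0.01,0.324,0.095,0,0],[-0.01,0.324,0.095,0,0],[0.03,0.324,0.095,0,0],[0.07,0.324,0.095,0,0],[0.1,0.324,0.095,0,0],[0.1,0.324,0.095,0,0],[0.1,0.324,0.095,0,0]]]'; python3 go.py .5105 -.0025 .0055 .051
```

```text
t: 5.85
tool_pos: [0.5084, -0.0019, 0.0358]
tool_rot: [-0.042, 1.571, 0.034]
contact_force: [0.2, 1.0, 0.1]
opening: 0.0561
shift [ 0.0303 -0.0006  0.0021] turn -0.0025 | now [ 0.5084 -0.0019  0.0358] yaw 0.049 q1,q6 [-0.15 -0.19] t 5.85 F [0.2 1.  0.1] op 0.0561
```

```bash
python3 -m jog '[[[0.015,0,0.002,0,0],[0.025,0,0.002,0,0],[0.03,0,0.002,0,0],[0.03,0,0.002,0,0],[0.03,0,0.002,0,0],[0.03,0,0.002,0,0],[0.03,0,0.002,0,-0.3],[0.03,0,0.002,0,-0.6],[0.03,0,0.002,0,-0.6],[0.03,0,0.002,0,-0.6]]]'; python3 go.py .5105 -.0025 .15 .051
python3 -m jog '[[[-0.03,0,0,0,-0.6],[-0.08,0,0,0,-0.8],[-0.13,0,0,0,-1],[-0.18,0,0,0,-1],[-0.18,0.05,0,0,-1],[-0.18,0.1,0,0,-1],[-0.18,0.15,0,0,-1],[-0.18,0.2,0,0,-1],[-0.18,0.25,0,0,-1],[-0.18,0.3,0,0,-1],[-0.18,0.3,0,0,-1]]]';python3 go.py .531 .445 .12 .051; cat > chk.py <<'E'
from h import *
import h
import ov, sys
d=imaging.get_image("top"); s=imaging.get_image("side")
np.save("topc.npy",d,allow_pickle=True); np.save("sidec.npy",s,allow_pickle=True)
from ov import draw,box,circ
L=[*circ(.5105,-.0025,.029,(.004,.018)),*box(.5105,-.0025,.051,.26,.38,.012)]
draw(d,L,185,150,335,260,5,"pics/"+sys.argv[1]+"t.png"); draw(s,L,215,155,330,255,6,"pics/"+sys.argv[1]+"s.png")
E
python3 chk.py c1 >/dev/null
```

```text
t: 6.85
tool_pos: [0.5105, -0.002, 0.006]
tool_rot: [-0.042, 1.57, 0.034]
contact_force: [0.3, 0.6, 0.3]
opening: 0.0683
shift [-0.144  -0.0013 -0.    ] turn -0.0025 | now [ 0.5105 -0.002   0.006 ] yaw 0.049 q1,q6 [-0.15 -0.19] t 6.85 F [0.3 0.6 0.3] op 0.0683
t: 7.95
tool_pos: [0.4947, 0.3036, 0.1844]
tool_rot: [-0.046, 1.571, 0.04]
contact_force: [1.4, -0.7, -0.0]
opening: 0.0851
shift [0.0639 0.1395 0.044 ] turn 0.0039 | now [0.4947 0.3036 0.1844] yaw 0.055 q1,q6 [0.42 0.37] t 7.95 F [ 1.4 -0.7 -0. ] op 0.0851
```

View pics/c1t.png

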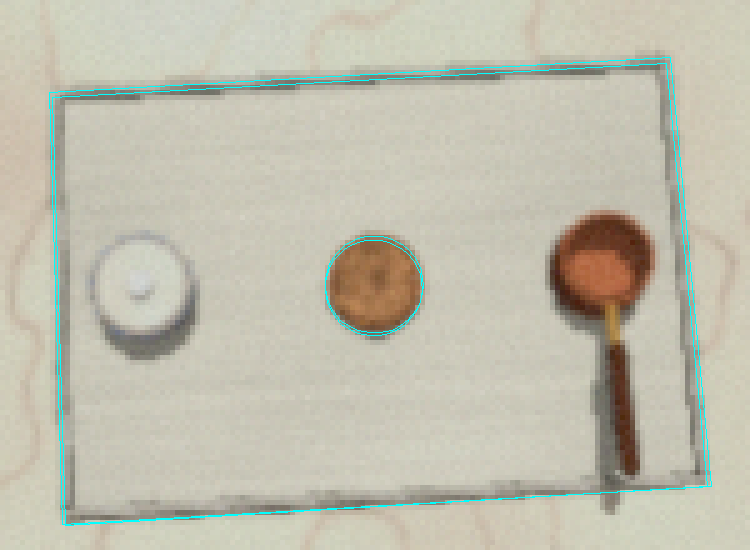

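View pics/c1s.png

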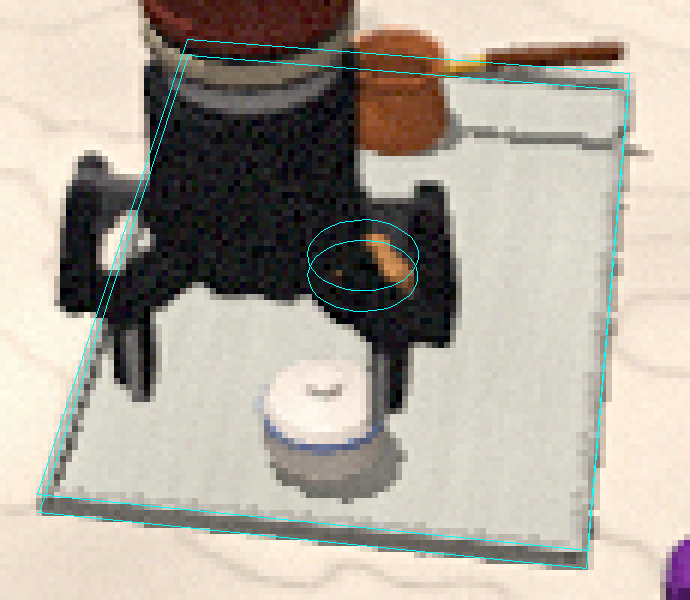

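Top view: the coaster at (375,286) lies on the predicted circle at the tray centre, and the bowl and pot have not moved. Now the cup.

```bash
python3 -m jog '[[[0.04,0.1395,0.044,0,-1],[0.04,0.1395,0.044,0,-1],[0.04,0.1395,0.044,0,-1],[0.06,0.1395,0.044,0,-1],[0.08,0.1395,0.044,0,-1],[0.09,0.1395,0.044,0,-1],[0.09,0.1395,0.044,0,-1]]]'; python3 go.py .531 .445 .018 .051
python3 - <<'E'
from h import *
for n in("side",):
    d=imaging.get_image(n); c=w2p(d,[[.531,.445,.05]])[0].astype(int)
    crop(d,c[0]-60,max(c[1]-60,0),c[0]+60,c[1]+40,f"pics/{n}5.png",6)
E
```

```text
t: 8.75
tool_pos: [0.5316, 0.4384, 0.091]
tool_rot: [-0.045, 1.574, 0.032]
contact_force: [-0.2, 0.2, -0.1]
opening: 0.0857
shift [0.0729 0.0072 0.    ] turn -0.0018 | now [0.5316 0.4384 0.091 ] yaw 0.049 q1,q6 [0.58 0.54] t 8.75 F [-0.2  0.2 -0.1] op 0.0857
```

View pics/side5.png

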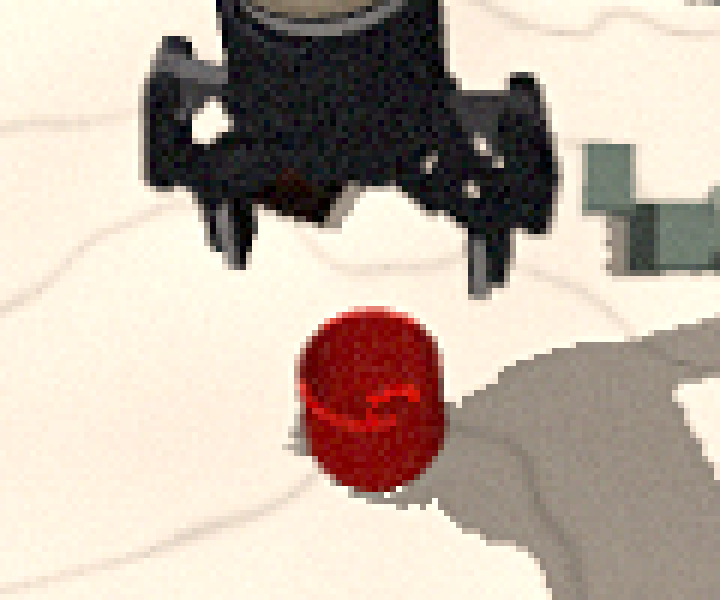

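The fingers straddle the cup in the side view, tips at (238,265) and (480,295), rim centre at (370,365), with 7 mm of y still to go.

```bash
python3 -m jog '[[[0.01,0.0075,0,0,-1],[0.03,0.0075,0,0,-1],[0.05,0.0075,0,0,-1],[0.068,0.0075,0,0,-1],[0.073,0.0075,0,0,-1],[0.073,0.0075,0,0,-0.6],[0.073,0.0075,0,0,-0.2],[0.073,0.0075,0,0,0],[0.073,0.0075,0,0,0],[0.073,0.0075,0,0,0]]]' 30; python3 go.py .531 .445 .018 .051
python3 -m jog '[[[-0.02,0,0,0,0],[-0.05,0,0,0,0],[-0.1,0,0,0,0],[-0.15,0,0,0,0],[-0.15,0,0,0,0],[-0.15,0,0,0,0]]]';python3 go.py .5105 -.0025 .14 .051
python3 - <<'E'
from h import *
for n in("side",):
    d=imaging.get_image(n); c=w2p(d,[[.531,.445,.18]])[0].astype(int)
    crop(d,c[0]-60,max(c[1]-60,0),c[0]+60,c[1]+40,f"pics/{n}6.png",6)
E
```

```text
t: 9.8
tool_pos: [0.5328, 0.4467, 0.0213]
tool_rot: [-0.043, 1.57, 0.035]
contact_force: [-0.5, 0.8, 3.7]
opening: 0.0539
shift [ 0.0033 -0.0016 -0.0019] turn -0.0016 | now [0.5328 0.4467 0.0213] yaw 0.049 q1,q6 [0.59 0.55] t 9.8 F [-0.5  0.8  3.7] op 0.0539
t: 10.4
tool_pos: [0.5335, 0.4481, 0.1737]
tool_rot: [-0.041, 1.566, 0.036]
contact_force: [-0.0, 0.7, -2.5]
opening: 0.054
shift [ 0.035  -0.4488 -0.0454] turn -0.0016 | now [0.5335 0.4481 0.1737] yaw 0.049 q1,q6 [0.59 0.55] t 10.4 F [-0.   0.7 -2.5] op 0.054
```

View pics/side6.png

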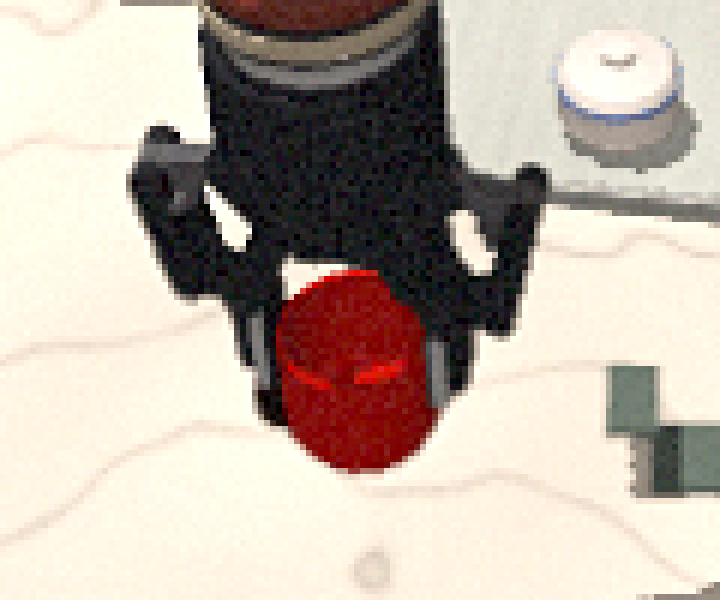

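The cup is held upright between the pads in the side view. Carrying it at height over the tray.

```bash
python3 -m jog '[[[0,-0.4478,-0.0454,0,0],[0,-0.4478,-0.0454,0,0],[0,-0.4478,-0.0454,0,0],[0,-0.4478,-0.0454,0,0],[0,-0.4478,-0.0454,0,0],[0,-0.4478,-0.0454,0,0],[0,-0.4478,-0.0454,0,0],[0,-0.4478,-0.0454,0,0],[0,-0.4478,-0.0454,0,0],[0.02,-0.4478,-0.0454,0,0],[0.06,-0.4478,-0.0454,0,0],[0.09,-0.4478,-0.0454,0,0]]]';python3 go.py .5105 -.0015 .0445 .051
```

```text
t: 11.65
tool_pos: [0.5063, -0.0032, 0.0788]
tool_rot: [-0.041, 1.576, 0.034]
contact_force: [0.1, 1.1, -2.2]
opening: 0.0537
shift [0.0343 0.0016 0.0045] turn -0.0033 | now [ 0.5063 -0.0032  0.0788] yaw 0.048 q1,q6 [-0.15 -0.2 ] t 11.65 F [ 0.1  1.1 -2.2] op 0.0537
```

```bash
python3 -m jog '[[[0.01,0.0015,0.0045,0,0],[0.025,0.0015,0.0045,0,0],[0.034,0.0015,0.0045,0,0],[0.034,0.0015,0.0045,0,0],[0.034,0.0015,0.0045,0,0]]]';python3 go.py .5105 -.0015 .0395 .051
python3 - <<'E'
from h import *
for n in("side","top"):
    d=imaging.get_image(n); c=w2p(d,[[.5105,-.0025,.04]])[0].astype(int)
    crop(d,c[0]-40,max(c[1]-40,0),c[0]+40,c[1]+30,f"pics/{n}7.png",8)
E
```

```text
t: 12.15
tool_pos: [0.5113, -0.0016, 0.0457]
tool_rot: [-0.042, 1.575, 0.034]
contact_force: [0.3, 0.9, -1.6]
opening: 0.054
shift [ 0.0062  0.0001 -0.0008] turn -0.003 | now [ 0.5113 -0.0016  0.0457] yaw 0.048 q1,q6 [-0.15 -0.19] t 12.15 F [ 0.3  0.9 -1.6] op 0.054
```

View pics/side7.png

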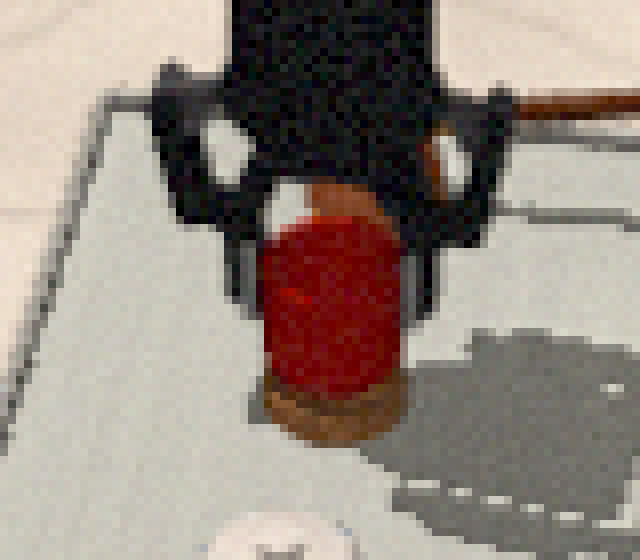

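View pics/top7.png

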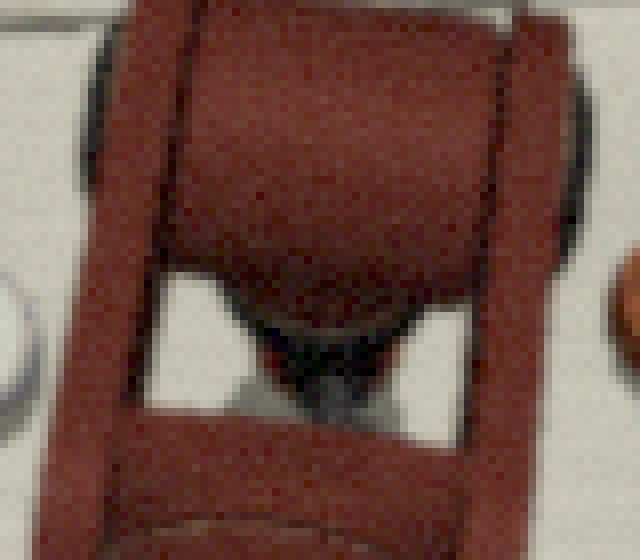

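Side view: the cup (centre column 332) is over the coaster (336) and still about 6 mm up. The arm hides the top view. Lowering and releasing.

```bash
python3 -m jog '[[[0.003,0,-0.0005,0,0],[0.006,0,-0.0005,0,0],[0.006,0,-0.0005,0,0],[0.006,0,-0.0005,0,0]]]';python3 go.py .5105 -.0015 .0395 .051
```

```text
t: 12.65
tool_pos: [0.5111, -0.0017, 0.0402]
tool_rot: [-0.042, 1.574, 0.034]
contact_force: [-0.7, 0.3, -1.6]
opening: 0.0537
shift [ 0.0007  0.0003 -0.0006] turn -0.0031 | now [ 0.5111 -0.0017  0.0402] yaw 0.048 q1,q6 [-0.15 -0.19] t 12.65 F [-0.7  0.3 -1.6] op 0.0537
```

```bash
python3 -m jog '[[[0.002,0,0,0,0],[0.002,0,0,0,0],[0.002,0,0,0,0]]]';python3 go.py .5105 -.0015 .0395 .051
```

```text
t: 12.95
tool_pos: [0.5115, -0.0018, 0.0392]
tool_rot: [-0.042, 1.573, 0.034]
contact_force: [-2.9, 0.5, 5.2]
opening: 0.054
shift [-0.0003  0.0003 -0.001 ] turn -0.0031 | now [ 0.5115 -0.0018  0.0392] yaw 0.048 q1,q6 [-0.15 -0.19] t 12.95 F [-2.9  0.5  5.2] op 0.054
```

Contact at z = .039 as expected. Opening gradually and withdrawing straight up.

```bash
python3 -m jog '[[[0,0,0,0,-0.4],[0,0,0,0,-0.6],[0,0,0,0,-0.7],[0,0,0,0,-0.7],[-0.02,0,0,0,-0.8],[-0.05,0,0,0,-0.9],[-0.1,0,0,0,-1],[-0.15,0,0,0,-1],[-0.15,0,0,0,-1]]]';python3 go.py .601 -.337 .12 .42
```

```text
t: 13.85
tool_pos: [0.5167, -0.0016, 0.1984]
tool_rot: [-0.044, 1.558, 0.032]
contact_force: [0.8, -1.0, 0.8]
opening: 0.0854
shift [ 0.082  -0.3384  0.0671] turn -0.3719 | now [ 0.5167 -0.0016  0.1984] yaw 0.048 q1,q6 [-0.14 -0.19] t 13.85 F [ 0.8 -1.   0.8] op 0.0854
```

```bash
python3 -m jog '[[[0,-0.3384,0.067,-0.37,-1],[0,-0.3384,0.067,-0.37,-1],[0,-0.3384,0.067,-0.37,-1],[0,-0.3384,0.067,-0.37,-1],[0,-0.3384,0.067,-0.37,-1],[0,-0.3384,0.067,-0.37,-1],[0.03,-0.3384,0.067,-0.37,-1],[0.07,-0.3384,0.067,-0.37,-1],[0.11,-0.3384,0.067,-0.37,-1],[0.115,-0.3384,0.067,-0.37,-0.8],[0.115,-0.3384,0.067,-0.37,-0.6],[0.115,-0.3384,0.067,-0.37,-0.6]]]';python3 go.py .601 -.337 .008 .42; python3 chk.py c2 >/dev/null
python3 - <<'E'
from h import *
d=np.load("sidec.npy",allow_pickle=True).item(); c=w2p(d,[[.601,-.337,.04]])[0].astype(int)
crop(d,c[0]-40,max(c[1]-40,0),c[0]+40,c[1]+30,f"pics/side8.png",8)
E
```

```text
t: 15.05
tool_pos: [0.6026, -0.3377, 0.0896]
tool_rot: [-0.338, 1.532, 0.318]
contact_force: [-0.1, -0.1, 1.1]
opening: 0.0682
shift [ 0.0816  0.0026 -0.0021] turn -0.0013 | now [ 0.6026 -0.3377  0.0896] yaw 0.419 q1,q6 [-0.62 -1.04] t 15.05 F [-0.1 -0.1  1.1] op 0.0682
```

View pics/c2t.png

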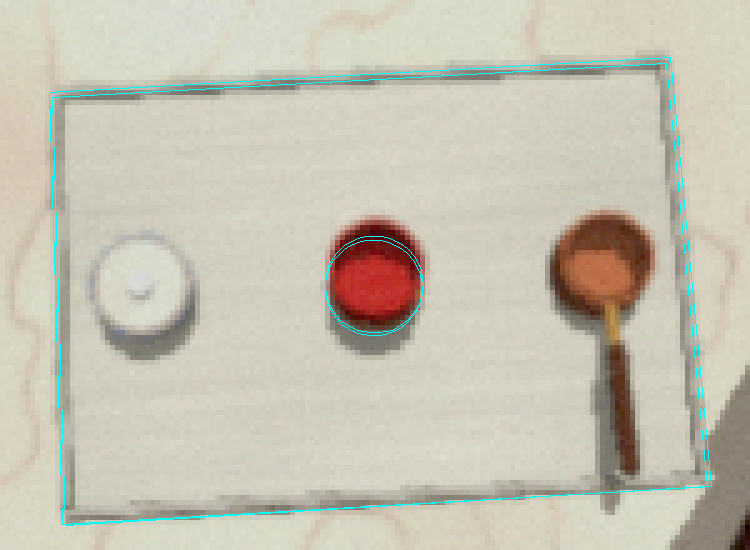

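View pics/c2s.png

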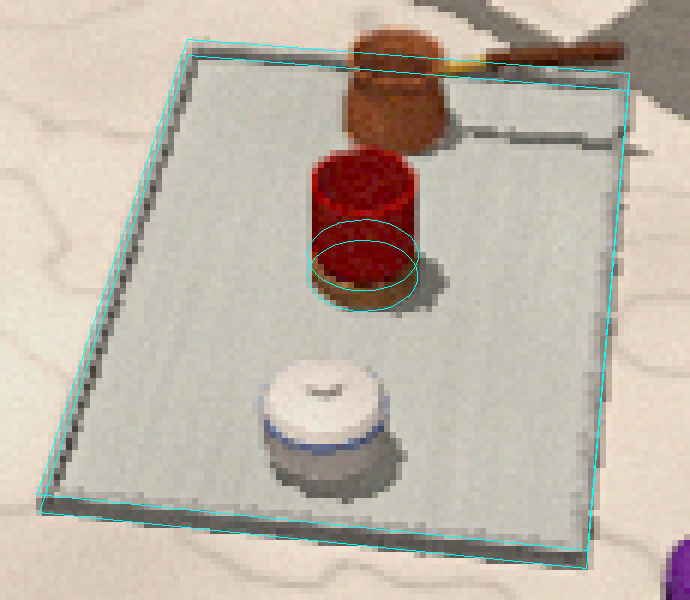

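View pics/side8.png

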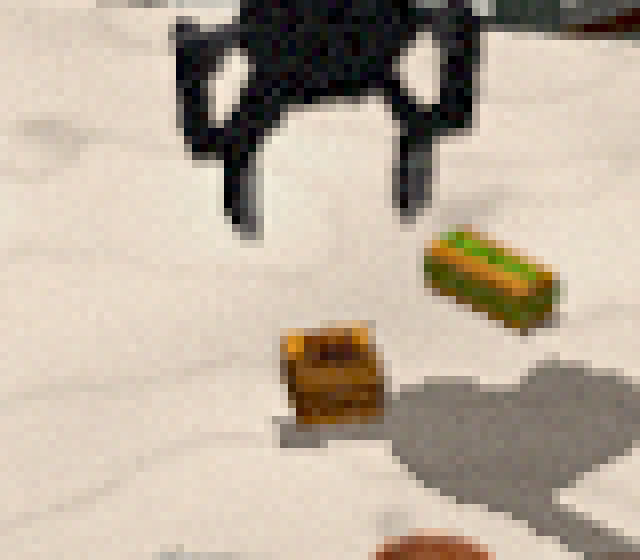

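The cup stands upright and concentric on the coaster: (375,270) top, (365,225) side, with the coaster rim visible around its foot. The fingers are above the walnut square (335,375). Descending.

```bash
python3 -m jog '[[[0.02,0.0025,-0.002,0,-0.6],[0.05,0.0025,-0.002,0,-0.6],[0.075,0.0025,-0.002,0,-0.6],[0.08,0.0025,-0.002,0,-0.6],[0.08,0.0025,-0.002,0,-0.3],[0.08,0.0025,-0.002,0,0.3],[0.08,0.0025,-0.002,0,0.3],[0.08,0.0025,-0.002,0,0.3],[0.08,0.0025,-0.002,0,0.3]]]' 30;python3 go.py .601 -.337 .008 .42
python3 -m jog '[[[-0.03,0,0,0,0.3],[-0.08,0,0,0,0.3],[-0.13,0,0,0,0.3],[-0.13,0,0,0,0.3],[-0.13,0,0,0,0.3]]]'
python3 go.py .507 .065 .12 .051
python3 - <<'E'
from h import *
d=imaging.get_image("side"); c=w2p(d,[[.601,-.337,.14]])[0].astype(int)
crop(d,c[0]-40,max(c[1]-40,0),c[0]+40,c[1]+30,f"pics/side9.png",8)
E
```

```text
t: 16.05
tool_pos: [0.6034, -0.3385, 0.0136]
tool_rot: [-0.341, 1.528, 0.314]
contact_force: [0.3, 0.5, 7.5]
opening: 0.0411
shift [ 0.0056  0.0024 -0.0016] turn -0.0011 | now [ 0.6034 -0.3385  0.0136] yaw 0.419 q1,q6 [-0.62 -1.04] t 16.05 F [0.3 0.5 7.5] op 0.0411
t: 16.55
tool_pos: [0.6018, -0.3376, 0.1468]
tool_rot: [-0.344, 1.524, 0.311]
contact_force: [-0.7, 1.0, -1.5]
opening: 0.0414
shift [0.0178 0.4069 0.0768] turn 0.368 | now [ 0.6018 -0.3376  0.1468] yaw 0.419 q1,q6 [-0.62 -1.04] t 16.55 F [-0.7  1.  -1.5] op 0.0414
```

View pics/side9.png

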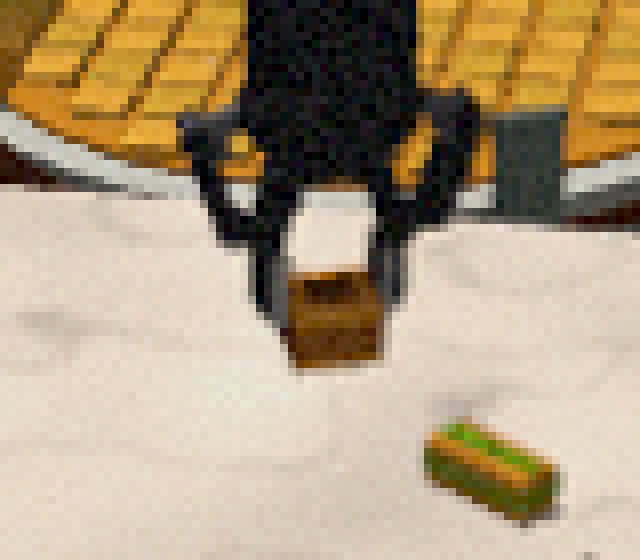

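Walnut held level. Carrying it between the coaster and the bowl.

```bash
python3 -m jog '[[[-0.01,0.407,0.077,0.368,0.3],[-0.01,0.407,0.077,0.368,0.3],[-0.01,0.407,0.077,0.368,0.3],[-0.01,0.407,0.077,0.368,0.3],[-0.01,0.407,0.077,0.368,0.3],[-0.01,0.407,0.077,0.368,0.3],[-0.01,0.407,0.077,0.368,0.3],[-0.01,0.407,0.077,0.368,0.3],[-0.01,0.407,0.077,0.368,0.3],[0.01,0.407,0.077,0.368,0.3],[0.05,0.407,0.077,0.368,0.3],[0.06,0.407,0.077,0.368,0.3]]]';python3 go.py .507 .065 .025 .051
python3 - <<'E'
from h import *
d=imaging.get_image("side"); c=w2p(d,[[.507,.065,.04]])[0].astype(int)
crop(d,c[0]-40,max(c[1]-40,0),c[0]+40,c[1]+30,f"pics/side10.png",8)
E
```

```text
t: 17.8
tool_pos: [0.5024, 0.0653, 0.0704]
tool_rot: [-0.051, 1.56, 0.029]
contact_force: [-1.1, 0.1, -1.3]
opening: 0.0411
shift [0.0455 0.0001 0.0042] turn -0.0001 | now [0.5024 0.0653 0.0704] yaw 0.051 q1,q6 [-0.01 -0.06] t 17.8 F [-1.1  0.1 -1.3] op 0.0411
```

View pics/side10.png

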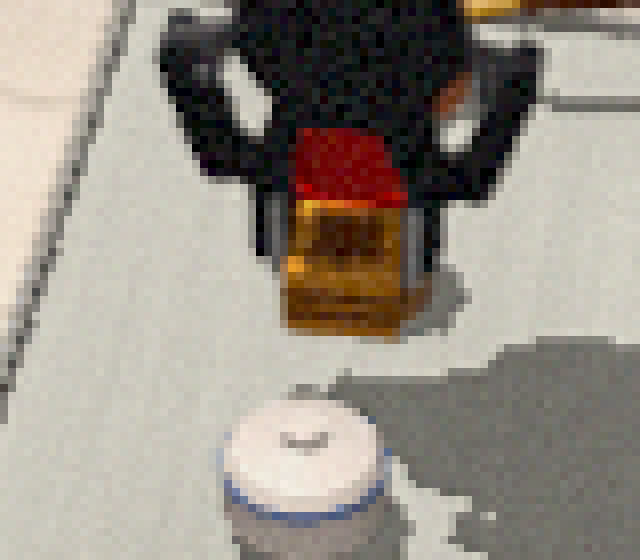

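```bash
python3 -m jog '[[[0.015,0,0.004,0,0.3],[0.03,0,0.004,0,0.3],[0.045,0,0.004,0,0.3],[0.049,0,0.004,0,0.3],[0.049,0,0.004,0,0.3],[0.049,0,0.004,0,0.3]]]';python3 go.py .507 .065 .018 .051
```

```text
t: 18.45
tool_pos: [0.5075, 0.0647, 0.0222]
tool_rot: [-0.051, 1.559, 0.028]
contact_force: [-0.2, -0.9, -0.1]
opening: 0.0413
shift [ 0.0042  0.0004 -0.0005] turn -0.0005 | now [0.5075 0.0647 0.0222] yaw 0.05 q1,q6 [-0.01 -0.05] t 18.45 F [-0.2 -0.9 -0.1] op 0.0413
```

```bash
python3 -m jog '[[[0.003,0,0,0,0.3],[0.005,0,0,0,0.3],[0.005,0,0,0,0.3],[0.005,0,0,0,0.3]]]';python3 go.py .507 .065 .018 .051
```

```text
t: 18.85
tool_pos: [0.5081, 0.0647, 0.0177]
tool_rot: [-0.051, 1.558, 0.029]
contact_force: [0.3, 0.1, 1.6]
opening: 0.0414
shift [-0.0003  0.0004 -0.0011] turn -0.0004 | now [0.5081 0.0647 0.0177] yaw 0.051 q1,q6 [-0.01 -0.05] t 18.85 F [0.3 0.1 1.6] op 0.0414
```

```bash
python3 -m jog '[[[0.001,0,0,0,0],[0.001,0,0,0,-0.3],[0.001,0,0,0,-0.5],[0.001,0,0,0,-0.5],[-0.02,0,0,0,-0.5],[-0.06,0,0,0,-0.5],[-0.11,0,0,0,-0.5],[-0.15,0,0,0,-0.5],[-0.15,0,0,0,-0.5]]]';python3 go.py .543 -.443 .17 1.06
```

```text
t: 19.75
tool_pos: [0.5105, 0.0668, 0.1756]
tool_rot: [-0.051, 1.544, 0.028]
contact_force: [0.5, 0.3, 0.1]
opening: 0.0643
shift [ 0.0135 -0.5106  0.0065] turn -1.0093 | now [0.5105 0.0668 0.1756] yaw 0.051 q1,q6 [-0.01 -0.05] t 19.75 F [0.5 0.3 0.1] op 0.0643
```

```bash
python3 -m jog '[[[0,-0.5106,0.0065,-1.01,-0.5],[0,-0.5106,0.0065,-1.01,-0.5],[0,-0.5106,0.0065,-1.01,-0.5],[0,-0.5106,0.0065,-1.01,-0.5],[0,-0.5106,0.0065,-1.01,-0.5],[0,-0.5106,0.0065,-1.01,-0.5],[0,-0.5106,0.0065,-1.01,-0.5],[0,-0.5106,0.0065,-1.01,-0.5],[0.03,-0.5106,0.0065,-1.01,-0.5],[0.06,-0.5106,0.0065,-1.01,-0.5],[0.09,-0.5106,0.0065,-1.01,-0.5],[0.09,-0.5106,0.0065,-1.01,-0.5]]]';python3 go.py .543 -.443 .012 1.06; python3 chk.py c3 >/dev/null
python3 - <<'E'
from h import *
d=np.load("sidec.npy",allow_pickle=True).item(); c=w2p(d,[[.543,-.443,.04]])[0].astype(int)
crop(d,c[0]-40,max(c[1]-40,0),c[0]+40,c[1]+30,f"pics/side11.png",8)
E
```

```text
t: 20.95
tool_pos: [0.5427, -0.4455, 0.088]
tool_rot: [-0.838, 1.395, 0.806]
contact_force: [-0.0, 1.3, 0.8]
opening: 0.0637
shift [0.076  0.0027 0.0022] turn -0.0022 | now [ 0.5427 -0.4455  0.088 ] yaw 1.058 q1,q6 [-0.8  -1.86] t 20.95 F [-0.   1.3  0.8] op 0.0637
```

View pics/c3t.png

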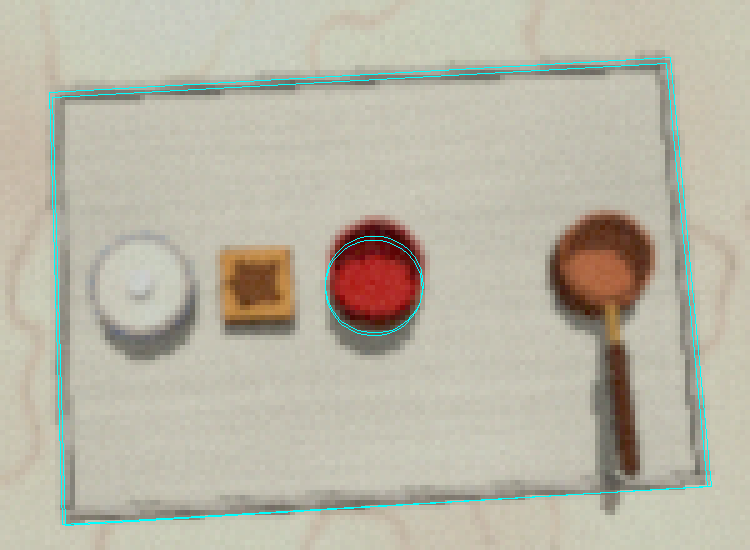

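View pics/side11.png

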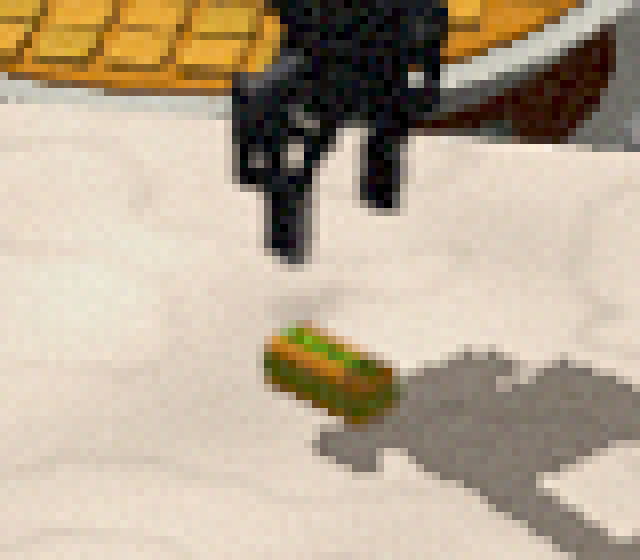

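The walnut lies flat midway between bowl and coaster at (257,285) in the top view. The fingers are over the pistachio finger at (330,370) in the side view. Descending.

```bash
python3 -m jog '[[[0.02,0.0027,0.002,0,-0.5],[0.05,0.0027,0.002,0,-0.5],[0.07,0.0027,0.002,0,-0.5],[0.076,0.0027,0.002,0,-0.5],[0.076,0.0027,0.002,0,-0.2],[0.076,0.0027,0.002,0,0.2],[0.076,0.0027,0.002,0,0.5],[0.076,0.0027,0.002,0,0.5],[0.076,0.0027,0.002,0,0.5],[0.076,0.0027,0.002,0,0.5]]]' 30;python3 go.py .543 -.443 .008 1.06
python3 -m jog '[[[-0.03,0,0,0,0.5],[-0.08,0,0,0,0.5],[-0.13,0,0,0,0.5],[-0.13,0,0,0,0.5],[-0.13,0,0,0,0.5]]]'
python3 go.py .587 .0015 .12 .051
python3 - <<'E'
from h import *
d=imaging.get_image("side"); c=w2p(d,[[.543,-.443,.14]])[0].astype(int)
crop(d,c[0]-40,max(c[1]-40,0),c[0]+40,c[1]+30,f"pics/side12.png",8)
E
```

```text
t: 22.05
tool_pos: [0.5439, -0.4425, 0.0145]
tool_rot: [-0.839, 1.394, 0.805]
contact_force: [0.0, 1.1, 5.8]
opening: 0.0274
shift [ 0.0065  0.0007 -0.0009] turn -0.0018 | now [ 0.5439 -0.4425  0.0145] yaw 1.058 q1,q6 [-0.79 -1.85] t 22.05 F [0.  1.1 5.8] op 0.0274
t: 22.55
tool_pos: [0.5418, -0.4422, 0.1476]
tool_rot: [-0.843, 1.393, 0.801]
contact_force: [0.4, 0.0, -1.4]
opening: 0.0273
shift [0.0225 0.179  0.4088] turn 1.0071 | now [ 0.5418 -0.4422  0.1476] yaw 1.058 q1,q6 [-0.79 -1.85] t 22.55 F [ 0.4  0.  -1.4] op 0.0273
```

View pics/side12.png

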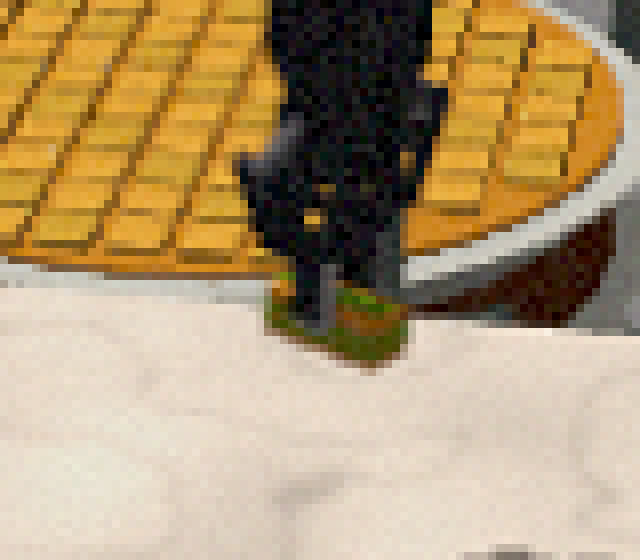

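```bash
python3 -m jog '[[[-0.01,0.179,0.409,1.007,0.5],[-0.01,0.179,0.409,1.007,0.5],[-0.01,0.179,0.409,1.007,0.5],[-0.01,0.179,0.409,1.007,0.5],[-0.01,0.179,0.409,1.007,0.5],[-0.01,0.179,0.409,1.007,0.5],[-0.01,0.179,0.409,1.007,0.5],[-0.01,0.179,0.409,1.007,0.5],[-0.01,0.179,0.409,1.007,0.5],[0.01,0.179,0.409,1.007,0.5],[0.05,0.179,0.409,1.007,0.5],[0.06,0.179,0.409,1.007,0.5]]]';python3 go.py .587 .0015 .022 .051
python3 - <<'E'
from h import *
for n in("side","top"):
    d=imaging.get_image(n); c=w2p(d,[[.587,.0015,.05]])[0].astype(int)
    crop(d,c[0]-40,max(c[1]-30,0),c[0]+40,c[1]+40,f"pics/{n}13.png",8)
E
```

```text
t: 23.8
tool_pos: [0.5819, 0.0037, 0.0739]
tool_rot: [-0.049, 1.559, 0.033]
contact_force: [-0.5, 0.5, -1.5]
opening: 0.0275
shift [ 0.052  -0.0019  0.0044] turn 0.0013 | now [0.5819 0.0037 0.0739] yaw 0.052 q1,q6 [-0.12 -0.17] t 23.8 F [-0.5  0.5 -1.5] op 0.0275
```

View pics/side13.png

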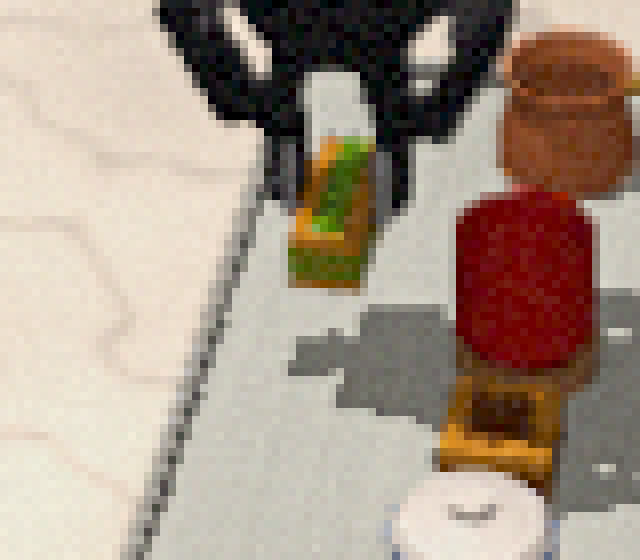

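View pics/top13.png

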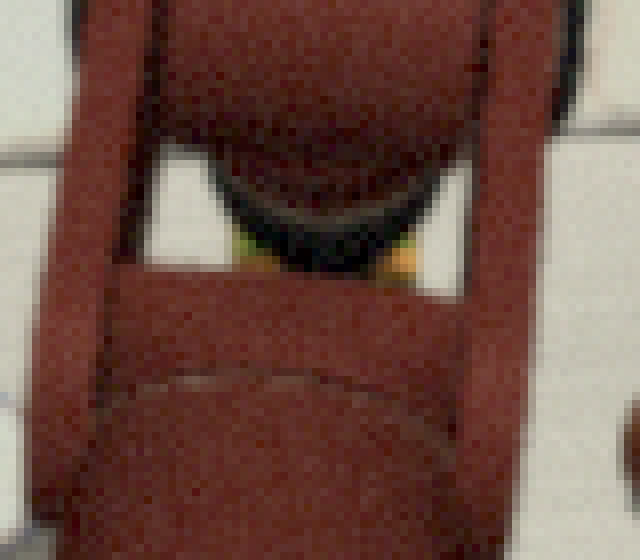

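Top view: the pastry's ends at columns 235 and 415 are centred on the target column (320). The side view shows it parallel to the back rim. Lowering.

```bash
python3 -m jog '[[[0.015,-0.002,0.0045,0,0.5],[0.03,-0.002,0.0045,0,0.5],[0.045,-0.002,0.0045,0,0.5],[0.053,-0.002,0.0045,0,0.5],[0.053,-0.002,0.0045,0,0.5],[0.053,-0.002,0.0045,0,0.5]]]';python3 go.py .587 .0015 .0185 .051
```

```text
t: 24.5
tool_pos: [0.5892, 0.0004, 0.024]
tool_rot: [-0.048, 1.555, 0.032]
contact_force: [0.3, -0.2, -0.7]
opening: 0.0271
shift [ 0.0054  0.0013 -0.0022] turn -0.0002 | now [5.892e-01 4.000e-04 2.400e-02] yaw 0.051 q1,q6 [-0.12 -0.17] t 24.5 F [ 0.3 -0.2 -0.7] op 0.0271
```

```bash
python3 -m jog '[[[0.003,0.001,-0.002,0,0.5],[0.0055,0.001,-0.002,0,0.5],[0.0055,0.001,-0.002,0,0.5],[0.0055,0.001,-0.002,0,0.5]]]';python3 go.py .587 .0015 .0185 .051
```

```text
t: 24.9
tool_pos: [0.5876, 0.0013, 0.0189]
tool_rot: [-0.048, 1.555, 0.032]
contact_force: [0.2, 0.5, 1.2]
opening: 0.027
shift [ 0.0004  0.0003 -0.0006] turn -0.0001 | now [0.5876 0.0013 0.0189] yaw 0.051 q1,q6 [-0.12 -0.17] t 24.9 F [0.2 0.5 1.2] op 0.027
```

```bash
python3 -m jog '[[[0.001,0,0,0,0.2],[0.001,0,0,0,0],[0.001,0,0,0,-0.1],[0.001,0,0,0,-0.1],[-0.02,0,0,0,-0.1],[-0.06,0,0,0,-0.1],[-0.11,0,0,0,-0.1],[-0.16,0,0,0,-0.1],[-0.16,0,0,0,-0.1]]]';python3 go.py .45 -.4 .25 .051
python3 -m jog '[[[-0.06,-0.4,-0.15,0,-0.1],[-0.06,-0.4,-0.15,0,-0.1],[-0.06,-0.4,-0.15,0,-0.1],[-0.06,-0.4,-0.15,0,-0.1],[-0.06,-0.4,-0.15,0,-0.1],[-0.06,-0.4,-0.15,0,-0.1],[-0.06,-0.4,-0.15,0,-0.1],[-0.06,-0.4,-0.15,0,-0.1],[-0.06,-0.4,-0.15,0,-0.1],[-0.06,-0.4,-0.15,0,-0.1]]]'
sed -i 's/^L=.*/T=lambda a,b:(.5105+a*.9987-b*.051,-.0025+a*.051+b*.9987)\nL=[*circ(*T(0,0),.028,(.018,.068)),*box(*T(0,.0675),.051,.042,.042,.03,.004),*box(*T(.0765,0),.051,.028,.066,.026,.004),*box(*T(0,0),.051,.26,.38,.012)]/' chk.py; python3 chk.py c4 >/dev/null
python3 - <<'E'
from h import *
cv2.imwrite("pics/full.png",cv2.resize(np.load("topc.npy",allow_pickle=True).item()["color"][:,:,::-1],(800,600)))
print(ctrl.get_obs()["t"])
E
```

```text
t: 25.8
tool_pos: [0.5896, 0.0024, 0.1885]
tool_rot: [-0.05, 1.54, 0.03]
contact_force: [0.3, -0.6, 0.3]
opening: 0.0468
shift [-0.0611 -0.3956 -0.158 ] turn 0.0001 | now [0.5896 0.0024 0.1885] yaw 0.051 q1,q6 [-0.12 -0.17] t 25.8 F [ 0.3 -0.6  0.3] op 0.0468
t: 26.8
tool_pos: [0.4565, -0.4076, 0.2491]
tool_rot: [-0.046, 1.54, 0.025]
contact_force: [-1.2, 0.9, 0.3]
opening: 0.0472
26.9
```

View pics/c4t.png

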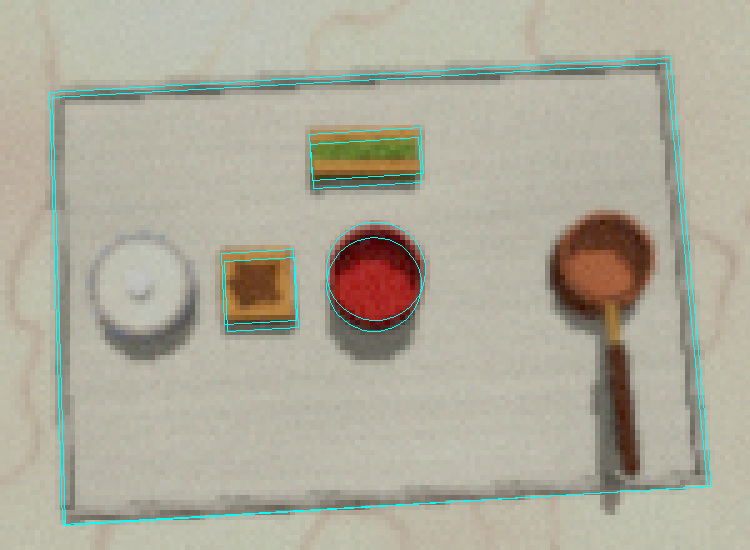

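View pics/c4s.png

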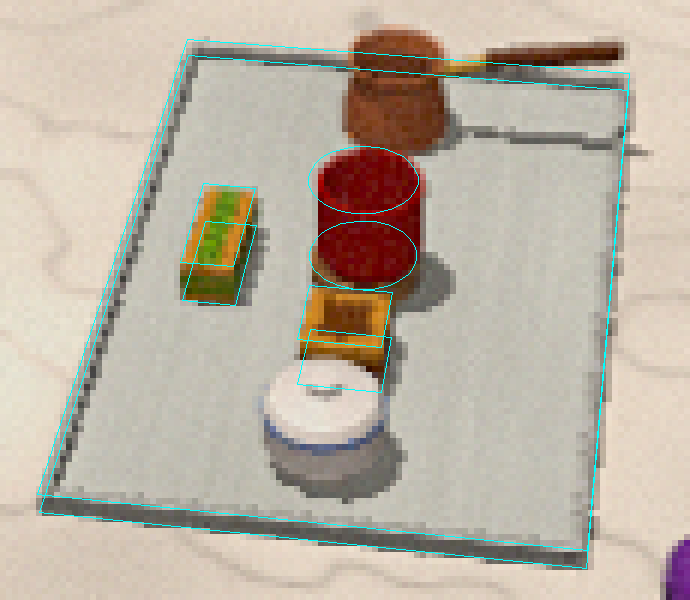

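View pics/full.png

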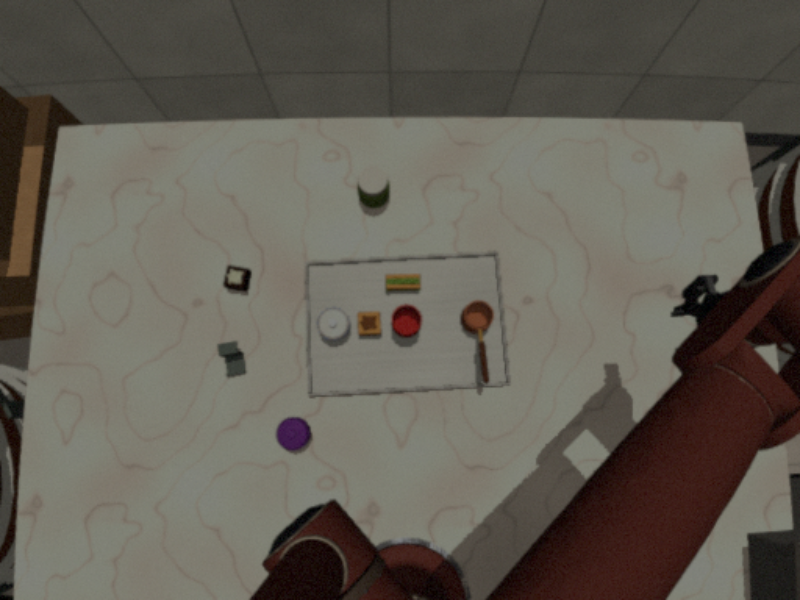

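The pastries sit on their predicted outlines, but the cup is about 1 px forward of where it was, at (375,278) against (375,270) before. The knuckle probably brushed it. Measuring cup and coaster now.

```bash
python3 - <<'E'
import fit
from fit import *
dd=np.load("topc.npy",allow_pickle=True).item(); ss=np.load("sidec.npy",allow_pickle=True).item()
# red mask fit cup in both
def redmask(img,c,r=28):
    rgb=img["color"].astype(int); m=((rgb[...,0]>55)&(rgb[...,1]<.4*rgb[...,0])&(rgb[...,2]<.42*rgb[...,0])).astype(np.uint8)
    z=np.zeros_like(m); cv2.circle(z,tuple(int(v) for v in c),r,1,-1); return m&z
fit.mask=redmask
def run(D,S):
    fit.d,fit.s=D,S
    return fit.fit(lambda p:circ(*p,.028,(.022,.068))+circ(*p,.024,(.018,)),[.508,-.002],.086)
r=run(dd,ss); print("cup",r)
z=[]
for img,n in((dd,"t"),(ss,"s")):
    c=w2p(img,[[.5105,-.0025,.03]])[0].astype(int)
    L=[*circ(*r[0],.028,(.068,)),*circ(*r[0],.024,(.018,)),*circ(*r[0],.029,(.004,.018))]
    z.append(draw(img,L,c[0]-25,c[1]-25,c[0]+25,c[1]+25,8,"pics/q.png"))
    crop(img,c[0]-25,c[1]-25,c[0]+25,c[1]+25,"pics/q2.png",8); z.append(cv2.imread("pics/q2.png"))
cv2.imwrite("pics/cup.png",np.vstack([np.hstack(z[:2]),np.hstack(z[2:])])[:, :])
im=cv2.imread("pics/cup.png"); cv2.imwrite("pics/cup.png",cv2.resize(im,(600,600)))
E
```

```text
tray [[ 0.6302  0.1891]
 [ 0.6496 -0.182 ]
 [ 0.3937 -0.196 ]
 [ 0.3735  0.1769]] [np.float64(0.3716), np.float64(0.2563), np.float64(0.3734), np.float64(0.257)] [ 0.51174169 -0.00299025]
wal [ 0.6017617  -0.33816057] [np.float64(0.0364), np.float64(0.0369), np.float64(0.0405), np.float64(0.0396)]
fin [ 0.54312526 -0.44282382] [np.float64(0.0235), np.float64(0.0669), np.float64(0.0263), np.float64(0.0629)]
coa [[ 0.43119344 -0.33069622]]
cup [[0.53568527 0.47143472]
 [0.53282859 0.40312554]
 [0.56044471 0.44385819]]
cups
bowl [[0.50680674 0.13232931]] pot [[ 0.5163927  -0.13364044]]
choc [[0.59768295 0.31932122]] clip [[0.44478348 0.33182208]]
cam [0.3547277  0.01815311 1.04907913] [0.32886082 0.9846448  0.85416987]Traceback (most recent call last):
  File "<stdin>", line 12, in <module>
  File "<stdin>", line 11, in run
AttributeError: 'function' object has no attribute 'fit'
```

```bash
cat > cupfit.py <<'E'
import fit as F
from ov import *
dd=np.load("topc.npy",allow_pickle=True).item(); ss=np.load("sidec.npy",allow_pickle=True).item()
def redmask(img,c,r=28):
    rgb=img["color"].astype(int); m=((rgb[...,0]>40)&(rgb[...,1]<.3*rgb[...,0])).astype(np.uint8)
    z=np.zeros_like(m); cv2.circle(z,tuple(int(v) for v in c),r,1,-1); return m&z
F.mask=redmask; F.d,F.s=dd,ss
r=F.fit(lambda p:circ(*p,.028,(.022,.068))+circ(*p,.024,(.018,)),[.508,-.002],.086)
print("CUP",r)
z=[]
for img,n in((dd,"t"),(ss,"s")):
    c=w2p(img,[[.5105,-.0025,.03]])[0].astype(int)
    L=[*circ(*r[0],.028,(.068,)),*circ(*r[0],.029,(.004,.018))]
    z.append(draw(img,L,c[0]-25,c[1]-25,c[0]+25,c[1]+25,12,"pics/q.png"))
    crop(img,c[0]-25,c[1]-25,c[0]+25,c[1]+25,"pics/q2.png",12); z.append(cv2.imread("pics/q2.png"))
im=np.vstack([np.hstack(z[:2]),np.hstack(z[2:])]); cv2.imwrite("pics/cup.png",cv2.resize(im,(600,600)))
E
python3 cupfit.py | grep CUP
```

```text
CUP (array([ 0.5064306 , -0.00181033]), [np.float64(0.6789674604617343), np.float64(0.8656119900083264)])
```

View pics/cup.png

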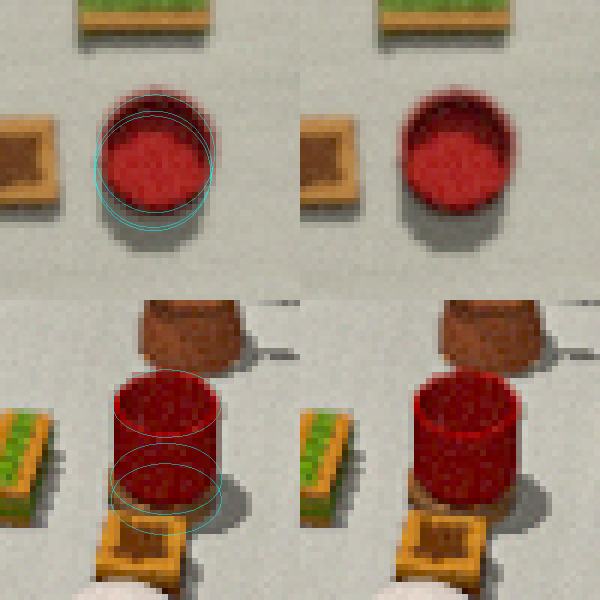

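The cup has moved about 3–4 mm towards the front relative to the coaster, against a 10 mm limit. It still stands upright with its foot fully on the coaster, and the coaster has moved 1–2 mm at most. Everything is inside its margins and regrasping would add risk, so I hand in.

```bash
python3 - <<'E'
from station import ctrl
print(ctrl.finish_job(), ctrl.get_obs()["t"])
E
```

```text
the job is handed in; nothing more can be done
the job is handed in; nothing more can be done
```

The order is on the tray and I handed the job in at about 27 s, well inside the 99 s limit. `finish_job` gives no verdict, so the results below come from my last pictures.

- **Coaster:** at the tray centre, moved 1–2 mm at most after I placed it.
- **Cup:** upright on the coaster, but not quite centred. It was concentric when I released it. After I laid the finger pastry, it stood about 3–4 mm towards the robot, probably brushed by a gripper knuckle. The limit is 10 mm, so I left it rather than regrasp.
- **Walnut square:** flat, midway between the coaster and the sugar bowl, matching its planned outline.
- **Pistachio finger:** flat, behind the coaster and parallel to the back rim, also matching its planned outline.
- **Everything else:** the bowl, pot, chocolate square, clip, jar and purple look-alike show no visible movement in the last top view. The gripper is clear of everything.

The cup's shift is the one check that disagreed. The top view of the cup matched my model less well (68% overlap) than the side view (87%), so the 3–4 mm comes mainly from the side view.

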